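Trim the bench charger to its set hand

TASK

The bench charger's output has drifted low. Take the plastic tuning tool out of the wooden tool block, feel its blade into the slot of the left-hand recessed adjuster on the charger's deck and turn it clockwise until the meter's black hand stands on the arrow-headed set hand. Press only lightly, as the adjuster is delicate, and leave the right-hand adjuster and the other things on the bench alone; then stand the tool back in its hole in the block, down to its shoulder, and let go.

Things in the scene. Friction and masses are not known exactly. Their poses are not given: they have to be found in the camera images.
- charger: Grey steel bench charger, fixed, 160 mm deep (x), 165 wide (y). Origin: centre of its underside; x to its back, y to its left, z up. Front half: a deck at z = 60 mm with two recessed adjusters at x = -40 mm, left y = +36, right y = -36; between them a rocker switch and two terminal posts 19 mm high. Back half: a sloping meter, up to z = 112 mm.
- left_bush (a point): Centre of the mouth of the brass guide bush over the left-hand adjuster, level with the deck. A funnel 26 mm across at the deck, narrowing over 8 mm of depth to a bore of 15 mm that surrounds the head, whose top lies 18 mm below this point.
- meter_hand (a joint): Angle of the meter's black hand (rad), 0 = straight up the dial, positive = to the right (higher reading). It follows the left-hand adjuster at once and in proportion, by less than the adjuster's own angle; it does not move while the blade takes up its play in the slot.
- amp_spindle: The RIGHT-hand adjuster, just like the left one and not to be touched. Origin: centre of the top of its head.
- set_hand (a joint): Angle of the meter's set hand (rad), same zero and direction as meter_hand. It marks the reading wanted, always higher than the starting one; it does not move.
- meter_hand_tip (a point): Tip of the black hand, a plain straight needle 46 mm long; x axis along the hand from pivot to tip, z out of the dial.
- set_hand_tip (a point): Tip of the set hand, a thin steel hand 49 mm long with a triangular arrow head, on the same pivot and 2 mm in front of the black hand; x axis along the hand from pivot to tip, z out of the dial.
- tuning_tool: Loose grey plastic tuning tool, 122 mm long, about 35 g, upright in the block. Origin: middle of the blade's lower edge; z up the tool, x along the blade's width. Blade 10 mm wide, 2.2 thick (edge 1.6), 7 long; round shank 12 across up to z = 57, with a shoulder 25 across at z = 34 to 38; collar 17.6 across to 62; flat-sided handle z = 62 to 120, 20 mm along x, 14 between flats (along y).
- tool_block: Fixed hardwood block, 44 (x) x 104 (y) x 42 mm high. Origin: centre of its underside. The tool's hole is in the middle of its top: 13.8 mm across, 38 deep, mouth widened to 20 over the top 6 mm. Stood in it, the tool's shoulder rests on the block's top, its blade 8 mm above the bench. At y = -40 mm a dowel stands up to z = 115 mm.
- block_hole (a point): Centre of the mouth of the tool's hole, in the block's top; z up.
- screwdriver: Bystander: yellow-handled screwdriver lying on the bench, 170 x 27 mm.
- tape_measure: Bystander: pocket tape measure, 36 x 80 x 64 mm high.
- masking_tape: Bystander: roll of masking tape lying flat, 100 mm across, 24 mm high.
- sanding_block: Bystander: cork-faced sanding block, 62 x 114 x 30 mm.
- left_slot (a point): Middle of the top of the left-hand adjuster's head as it stands unpressed; its axes do NOT show the slot. The slot's direction is not measured: it starts 30 to 85 degrees anticlockwise, from above, of the charger's fore-and-aft (x) line; see it or feel for it with the blade. The head is sprung: gives 1 mm per 4 N, up to 2.5 mm, then is solid; it cracks above 20 N.

How it is judged:
By the outcome, as a careful person would: the job done as asked, in the order asked, and still so for the second after the job is handed in, with the robot touching nothing.
It also fails if it takes over 72 s, if anything falls off the work surface, if the arm or the gripper's body presses on something with over 40 N, if the wrist force passes 120 N, or if a joint passes its speed limit or range.

ROBOT

A 6-joint arm with a two-finger parallel gripper is mounted at the origin on a cart in front of the work surface, level with it; the furniture and walls round the work are solid. World frame = base frame: x ahead of the robot, y to its left, z up, the work surface at z = 0. Lengths are in m, angles in degrees, forces in N, time in s.
With the tool pointing down it reaches from about 0.4 to 0.825 m from the base axis. Payload 7 kg.
Tool frame: the origin (TCP) lies at the very end of the fingers, on their centre line; the grasp point (between the pads) lies 19 mm behind it; z points along the fingers, y is the line along which they close (so a half turn about z gives the same grasp; the last joint's range is limited). The gripper opens to 88 mm and grips with 3 to 60 N. Pads are 19 mm wide; open, the fingers measure 130 mm over their backs; the gripper's body (78 mm by 193 mm) begins 47 mm behind the grasp point.
Start: joints at [86.064, 20.546, 0.682, 0, -70.136, -16.507], TCP at [0.236, 0.632, 0.227] pointing down, gripper open.
Joint ranges: [-176.03, 176.03], [-82.01, 121.73], [-58.28, 71.71], [-173.87, 95.51], [-174.79, -0.11], [-173.66, 173.66]. Speed limits (degrees/s): [136.94, 136.94, 172.46, 180, 180, 180].

INTERFACE

Orientations are given as [roll, pitch, yaw] about the fixed x, y, z axes, in that order (R = Rz(yaw) Ry(pitch) Rx(roll)).
In Python, from plant import get_state, imaging, r, finder gives the robot as it stands.
- The arm moves only by the shell command python3 -m handwheel 'ROWS' [FORCE]. ROWS is JSON, a list of rows, each a list of 5 numbers: the closure, from 0 (fully open) to 1 (shut), then the shift along the world's x, y, z in cm, then the turn about the world's z in degrees. A call has 1 to 8 rows; each row is the pose to reach, as a shift and turn from the pose commanded when the call began; what a row does not reach only later rows make up. A row lasts 1/8 s, in which the tool goes at most 62.5 mm and 10.7 degrees, less where a joint would pass 70% of its speed; a pose out of reach is approached as far as the arm can. A call with a gripper value outside its range is refused whole. The fingers move at their own pace and stop on an object; FORCE is the grip in N (left out, the last holds). Time passes only in rows, so rows that repeat a pose let the fingers close. It gives the time, the measured TCP pose, the force, the opening and the grip force at its end, in the units of the state.
- get_state(): the state, without advancing time (a new reading comes with each control period).
- imaging.capture(name): name is "side" or "top" or "wrist"; returns (picture, depth): 480x640x3 uint8, red, green, blue; 480x640 float32, m along the optical axis (not along the pixel's ray), 0 where there is no reading.
- imaging.get_calibration(name): a dict with "fx", "fy", "cx", "cy" (pixels), "dist" ([k1, k2, p1, p2, k3] as OpenCV has them; the pictures are not rectified), "rvec" (rotation vector, rad) and "tvec" (3), from world to camera coordinates, as OpenCV has them; the wrist camera has in their place "hand_eye" (4x4, takes a point from camera to tool coordinates, whose origin is the TCP and whose axes are the flange's). Camera axes: x right, y down, z forward; pixel columns grow to the right and rows downward; lengths in m; the calibration is good to about 2 mm. A picture is of the moment at which its call begins: read the wrist's pose just before it. get_calibration takes no time and is no camera call.
- r.close_job(): hands the job in; it is judged then, once.
Trained networks look in the newest picture that a camera, given by its name, has taken for a name from the list of things; names that differ only in an ending like _2 or _b are one class to them, and where a whole thing is asked for, a point or a joint stands for the part that bears it (a point fixed in the world has none). Each returns a list of dicts, best first, with "p" (0 to 1); they miss things now and then, are a little off and sometimes report something else, mostly with a low value. They report only what shows in the picture. A call takes as long as a camera call.
- finder.cut_out(camera, query): "region" (480x640 bool, what is visible of it) and "pixel" ([column, row] in pixels, amid what is visible of it).
The state is a dict: "time_s": time; "joints": joint angles; "qd": joint speeds; "joint_torque": joint torques, N m; "tcp_pos": TCP position; "eef_rot": TCP orientation; "contact_force": force on the tool from outside, world axes, zero at the start; "moment": the same for the moment, N m; "gripper_width": finger opening in m; "gripper_force": force on a finger pad.
Only numpy, scipy, OpenCV 4.12 (cv2) and the standard library are available. Lean on these libraries where they do the work, as an engineer would, in place of code of your own. Each camera call takes 0.05 s, during which the arm holds its last target. There are 200 camera calls.

## Working session

There is one attempt and no reset: what is moved stays moved. The work goes in short steps, Python scripts to look and compute and a shell command to move; the robot and the scene stay as the last step left them, time stands still between calls to the robot, and variables do not carry over. Pictures are saved under pics/ and viewed, at most 10 in all, crops included, and the job is handed in when it is done.

```bash
mkdir -p pics; ls; cat > h.py <<'E'
import numpy as np, cv2
from plant import get_state, imaging, r, finder
from scipy.spatial.transform import Rotation as R
def cam(name, st=None):
    c=imaging.get_calibration(name)
    K=np.array([[c['fx'],0,c['cx']],[0,c['fy'],c['cy']],[0,0,1.]]); D=np.array(c['dist'],float)
    if 'rvec' in c:
        Rm=cv2.Rodrigues(np.array(c['rvec'],float))[0]; t=np.array(c['tvec'],float).ravel()
        return K,D,Rm.T,-Rm.T@t
    st=st or get_state(); H=np.array(c['hand_eye']); 
    Rt=R.from_euler('xyz',st['eef_rot'],degrees=True).as_matrix(); p=np.array(st['tcp_pos'])
    return K,D,Rt@H[:3,:3],Rt@H[:3,3]+p
def pt(C,uv,depth=None,z=None):
    K,D,Rw,o=C
    n=cv2.undistortPoints(np.array(uv,float).reshape(-1,1,2),K,D).reshape(-1,2)
    d=np.c_[n,np.ones(len(n))]
    w=d@Rw.T
    s=(z-o[2])/w[:,2] if z is not None else np.asarray(depth,float).ravel()
    return o+w*s[:,None]
def proj(C,P):
    K,D,Rw,o=C
    return cv2.projectPoints((np.atleast_2d(P)-o)@Rw,np.zeros(3),np.zeros(3),K,D)[0].reshape(-1,2)
E
python3 - <<'E'
from h import *
print(get_state())
for n in ('top','side'):
    im,d=imaging.capture(n); cv2.imwrite(f'pics/{n}0.png',im[:,:,::-1]); np.save(f'{n}d.npy',d)
    C=cam(n); print(n,C[3].round(3))
    for q in ('charger','tuning_tool','tool_block','left_bush','meter_hand','set_hand','meter_hand_tip','set_hand_tip','block_hole','amp_spindle','left_slot'):
        o=finder.cut_out(n,q)[:2]
        for e in o:
            u,v=map(int,e['pixel']); m=e['region']&(d>0)
            ys,xs=np.nonzero(m)
            P=pt(C,np.c_[xs,ys],d[m]) if len(xs) else np.zeros((1,3))
            print(q,round(e['p'],2),(u,v),m.sum(),'med',np.median(P,0).round(3),'lo',np.percentile(P,3,0).round(3),'hi',np.percentile(P,97,0).round(3))
E
```

```text
pics
{'time_s': 0.0, 'joints': array([ 8.60630534e+01,  2.05913650e+01,  6.34646911e-01, -2.07889376e-02,
       -7.01381255e+01, -1.65069454e+01]), 'qd': array([-0.03782672, -0.01556617,  0.09404882,  0.03136202, -0.08846559,
        0.1069376 ]), 'joint_torque': array([ 3.24154826e-04, -5.82714415e+01,  2.93053883e+01,  6.99757263e+00,
        7.02723657e-03, -1.67411736e-04]), 'tcp_pos': array([0.23561984, 0.63200876, 0.22562803]), 'eef_rot': array([ 1.79903512e+02, -8.21317728e-03, -2.04509644e+01]), 'contact_force': array([ 0.05196552,  0.35137676, -0.938244  ]), 'moment': array([-0.00829798,  0.00380589, -0.02763357]), 'gripper_force': 0.0, 'gripper_width': 0.08768373686173826}
top [0.365 0.1   1.164]
charger 0.73 (248, 221) 5721 med [0.489 0.247 0.066] lo [0.409 0.167 0.036] hi [0.561 0.329 0.113]
tuning_tool 0.6 (422, 243) 148 med [ 0.428 -0.142  0.101] lo [ 0.421 -0.155  0.041] hi [ 0.439 -0.135  0.13 ]
tool_block 0.56 (415, 247) 842 med [ 0.427 -0.136  0.04 ] lo [ 0.404 -0.194  0.009] hi [ 0.454 -0.094  0.088]
left_bush 0.79 (250, 225) 5613 med [0.489 0.247 0.068] lo [0.41 
[... 621 characters left out ...]
.153  0.098] lo [ 0.425 -0.159  0.046] hi [ 0.439 -0.142  0.129]
tuning_tool 0.42 (294, 256) 395 med [0.407 0.059 0.047] lo [0.388 0.048 0.01 ] hi [0.438 0.102 0.065]
tool_block 0.56 (299, 302) 777 med [ 0.432 -0.187  0.042] lo [ 0.408 -0.2    0.006] hi [ 0.458 -0.1    0.108]
left_bush 0.86 (321, 233) 1779 med [0.482 0.189 0.062] lo [0.411 0.163 0.02 ] hi [0.561 0.327 0.114]
set_hand_tip 0.19 (297, 305) 762 med [ 0.432 -0.187  0.042] lo [ 0.406 -0.2    0.008] hi [ 0.458 -0.101  0.106]
block_hole 0.77 (298, 306) 715 med [ 0.434 -0.188  0.042] lo [ 0.408 -0.2    0.007] hi [ 0.456 -0.107  0.101]
left_slot 0.68 (325, 229) 1757 med [0.482 0.188 0.062] lo [0.411 0.163 0.02 ] hi [0.561 0.321 0.114]
```

```bash
python3 - <<'E'
import cv2
t=cv2.imread('pics/top0.png')
cv2.imwrite('pics/t1.png',cv2.resize(t[150:330,180:460],None,fx=2.8,fy=2.8,interpolation=cv2.INTER_CUBIC))
E
```

```text
(no output)
```

View pics/t1.png

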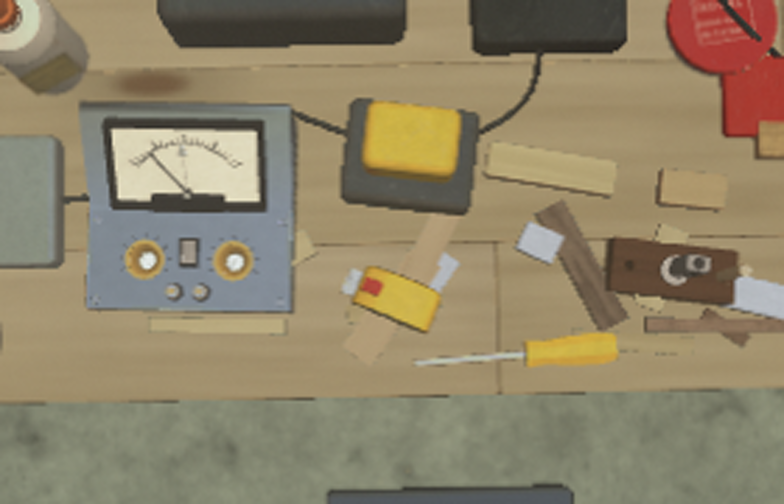

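The charger is at left, its left adjuster at about full pixel (232,243). The tool stands in the dark block near (424,245), with the dowel on the block's right (−y) end. I'll look at the charger up close with the wrist camera on the way.

```bash
python3 - <<'E'
from h import *
c=imaging.get_calibration('wrist'); print(np.array(c['hand_eye']).round(3).tolist(),c['fx'],c['cx'],c['cy'])
d=np.load('topd.npy'); C=cam('top')
print(pt(C,[[232.5,243],[263.5,243]],z=.06).round(3), pt(C,[[427,245]],z=.128).round(3))
E
python3 -m handwheel '[[0,2.7,-5.7,0,5],[0,5.4,-11.4,0,10],[0,8,-17,1,15],[0,10.5,-22.5,2,20.45],[0,13,-28,3,20.45],[0,16,-33,4,20.45],[0,18,-37,5,20.45],[0,18,-37,5,20.45]]'
```

```text
[[-0.0, -0.956, -0.292, 0.079], [1.0, -0.001, 0.0, 0.001], [-0.0, -0.292, 0.956, -0.159], [0.0, 0.0, 0.0, 1.0]] 363.11373021490584 316.4558882872315 237.1688897347434
[[0.445 0.284 0.06 ]
 [0.444 0.214 0.06 ]] [[ 0.427 -0.141  0.128]]
time_s: 2.2
tcp_pos: [0.4169, 0.2604, 0.2778]
eef_rot: [-179.9, -0.1, -0.2]
contact_force: [-0.1, 0.5, 0.0]
gripper_width: 0.0879
gripper_force: 0.0
```

```bash
python3 - <<'E'
from h import *
st=get_state(); im,d=imaging.capture('wrist'); np.savez('w1.npz',im=im,d=d,p=st['tcp_pos'],e=st['eef_rot'],j=st['joints'])
cv2.imwrite('pics/w1.png',im[:,:,::-1]); print(st['joints'].round(1))
E
```

```text
[ 55.    1.1 -17.1   0.  -71.7  34.8]
```

View pics/w1.png

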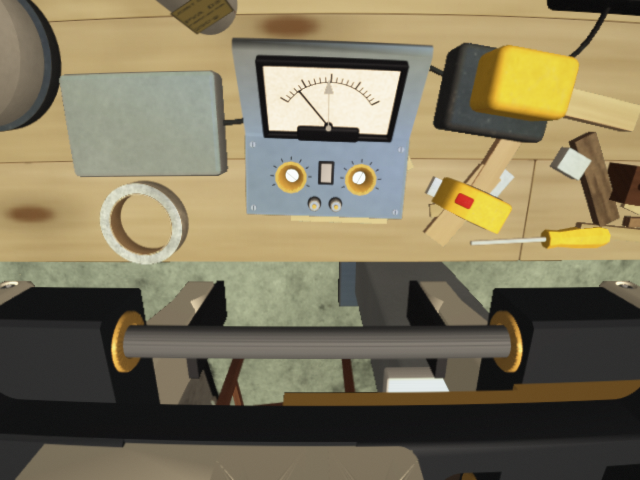

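The wrist view shows the left adjuster at (291,177) and the right one at (361,179). The black hand runs from the pivot at (328,128) up-left to (300,92), and the set hand points nearly straight up to (329,82).

```bash
python3 - <<'E'
from h import *
z=np.load('w1.npz'); im=z['im']; st=dict(tcp_pos=z['p'],eef_rot=z['e']); C=cam('wrist',st)
hsv=cv2.cvtColor(im,cv2.COLOR_RGB2HSV)
for cx,cy in ((291,177),(361,179)):
    m=np.zeros((480,640),np.uint8); cv2.circle(m,(cx,cy),19,1,-1)
    b=((hsv[...,1]>100)&(hsv[...,0]<32)&(hsv[...,0]>10)&(m>0)).astype(np.uint8)
    c=max(cv2.findContours(b,cv2.RETR_EXTERNAL,cv2.CHAIN_APPROX_NONE)[0],key=cv2.contourArea)
    e=cv2.fitEllipse(c); P=pt(C,[e[0]],z=.06); print(e,P.round(4), 'depth pt',pt(C,[e[0]],[z['d'][int(e[0][1]),int(e[0][0])]]).round(4), e[1][0]/363*(C[3][2]-.06))
# deck corner height check
print(pt(C,[[265,205],[385,208]],[z['d'][205,265],z['d'][208,385]]).round(4))
a=cv2.resize(im[55:150,245:420],(700,380),interpolation=cv2.INTER_CUBIC)
b=np.hstack([cv2.resize(im[155:200,x-22:x+23],(350,220*350//350),interpolation=cv2.INTER_CUBIC) for x in (291,361)])
cv2.imwrite('pics/w1c.png',np.vstack([a,b])[:,:,::-1])
E
```

```text
((290.5058898925781, 176.96693420410156), (29.531333923339844, 30.2481689453125), 157.7471466064453) [[0.4465 0.2867 0.06  ]] depth pt [[0.4442 0.288  0.0422]] 0.030646824526958678
((360.1500549316406, 179.2744598388672), (29.25719451904297, 30.26505470275879), 46.72180938720703) [[0.4439 0.2146 0.06  ]] depth pt [[0.4416 0.2126 0.0432]] 0.030362330022199062
[[0.4173 0.3142 0.0612]
 [0.4139 0.1877 0.0621]]
```

View pics/w1c.png

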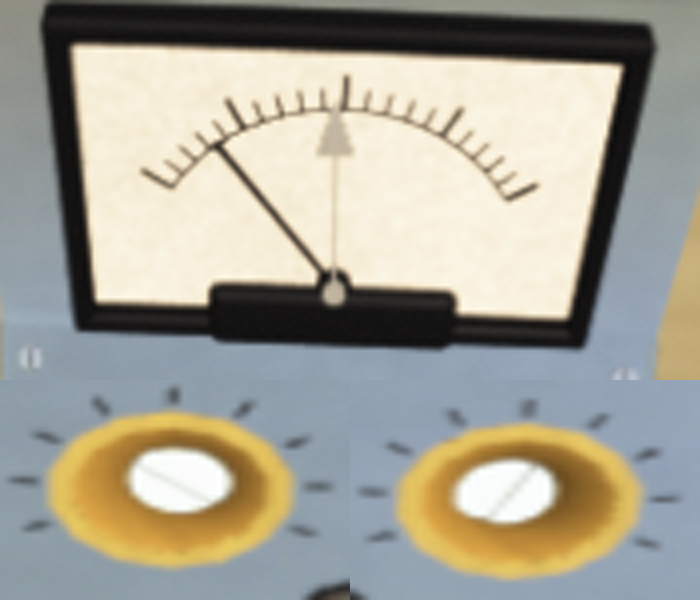

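```bash
python3 -m handwheel '[[0,-1,-6,0,0],[0,-2,-12,0,0],[0,-3,-18,0,0],[0,-4,-24,0,0],[0,-5,-30,0,0],[0,-6,-36,0,0],[0,-6.5,-40,0,0],[0,-6.5,-40,0,0]]'
```

```text
time_s: 3.25
tcp_pos: [0.3503, -0.139, 0.2763]
eef_rot: [180.0, 0.0, -0.2]
contact_force: [-0.4, 1.2, 0.3]
gripper_width: 0.0877
gripper_force: 0.0
```

The slot of the left adjuster shows as a thin line at roughly 48° anticlockwise of x. Now I'll look at the tool and block.

```bash
python3 - <<'E'
from h import *
z=np.load('w1.npz'); C=cam('wrist',dict(tcp_pos=z['p'],eef_rot=z['e'])); g=cv2.cvtColor(z['im'],cv2.COLOR_RGB2GRAY).astype(float)
w=(g[160:195,275:308]>200).astype(np.uint8); w=cv2.erode(cv2.morphologyEx(w,cv2.MORPH_CLOSE,np.ones((3,3))),np.ones((3,3)))
ys,xs=np.nonzero(w); v=g[160:195,275:308][ys,xs]; wt=np.clip(np.percentile(v,70)-v,0,None)
P=pt(C,np.c_[xs+275,ys+160],z=.042)[:,:2]; c=np.average(P,axis=0,weights=wt); Q=P-c; S=(Q*wt[:,None]).T@Q/wt.sum(); l,V=np.linalg.eigh(S)
print('head c',P.mean(0).round(4),'slot ang',np.degrees(np.arctan2(V[1,1],V[0,1]))%180,l)
st=get_state(); im,d=imaging.capture('wrist'); np.savez('w2.npz',im=im,d=d,p=st['tcp_pos'],e=st['eef_rot'])
C=cam('wrist',st); print(st['joints'].round(1))
for q in ('tuning_tool','tool_block'):
    for e in finder.cut_out('wrist',q)[:2]:
        m=e['region']&(d>0); ys,xs=np.nonzero(m); P=pt(C,np.c_[xs,ys],d[m])
        print(q,round(e['p'],2),e['pixel'],m.sum(),np.median(P,0).round(4),np.percentile(P,3,0).round(4),np.percentile(P,97,0).round(4))
        if q=='tuning_tool':
            t=P[P[:,2]>.122]; print('top n',len(t),t.mean(0).round(4) if len(t) else '')
            if len(t)>5: b=cv2.minAreaRect((t[:,:2]*1000).astype(np.float32)); print(b)
        else:
            t=P[abs(P[:,2]-.042)<.004]; b=cv2.minAreaRect((t[:,:2]*1000).astype(np.float32)); print(b)
uv=proj(C,[[.43,-.141,.09]])[0]; print(uv); u,v=map(int,uv)
x0=max(u-80,0);y0=max(v-70,0)
cv2.imwrite('pics/w2c.png',cv2.resize(im[y0:y0+140,x0:x0+160],None,fx=4,fy=4,interpolation=cv2.INTER_CUBIC)[:,:,::-1]); print(x0,y0)
E
```

```text
head c [0.4461 0.287 ] slot ang 50.320628460141926 [3.58421984e-07 9.65850039e-06]
[  9.  -11.4 -28.2   0.  -73.2  80.8]
tuning_tool 0.6 [326.0, 127.0] 540 [ 0.4299 -0.147   0.1277] [ 0.4191 -0.1573  0.0426] [ 0.4408 -0.1372  0.1313]
top n 422 [ 0.4304 -0.1474  0.1282]
((430.29339599609375, -147.47659301757812), (20.06984519958496, 14.318656921386719), 79.77598571777344)
tool_block 0.71 [317.1, 135.1] 3983 [ 0.43   -0.1469  0.0426] [ 0.4066 -0.1964  0.0211] [ 0.453  -0.0983  0.1142]
((430.04608154296875, -147.48622131347656), (104.6938247680664, 43.74345397949219), 82.21562957763672)
[317.46849842 125.99845643]
237 55
```

View pics/w2c.png

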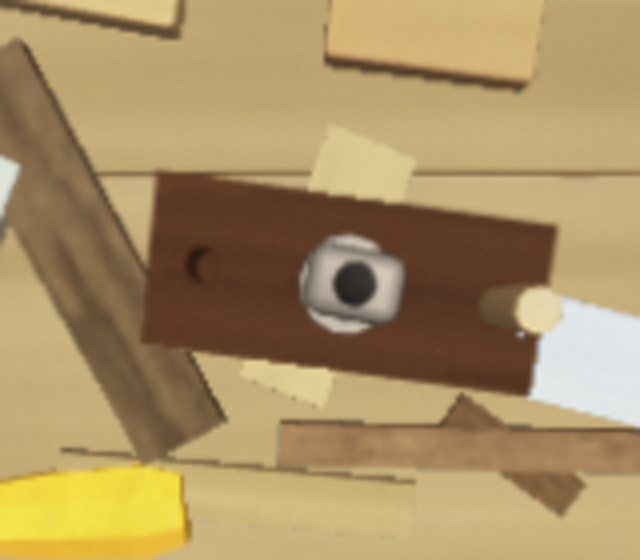

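The tool top centre is (0.430,−0.1475,0.128), which matches the block centre, and its 20 mm side runs at about 80°. I'll grasp at yaw −100, so the fingers close along the block's x and clear the dowel.

```bash
python3 -m handwheel '[[0.3,2,0,0,-10],[0.3,4,0,0,-20],[0.3,6,-0.4,0,-30],[0.3,8,-0.85,0,-40],[0.3,8,-0.85,-2,-50],[0.3,8,-0.85,-4,-60],[0.3,8,-0.85,-6,-70],[0.3,8,-0.85,-8,-80]]' 15 && python3 -m handwheel '[[0.3,0,0,0,-10],[0.3,0,0,-0.5,-20],[0.3,0,0,-0.5,-20],[0.3,0,0,-0.5,-20]]'
```

```text
time_s: 4.4
tcp_pos: [0.4313, -0.1442, 0.1958]
eef_rot: [180.0, 0.0, -80.2]
contact_force: [-0.1, -0.2, 0.4]
gripper_width: 0.0612
gripper_force: 0.0
time_s: 4.9
tcp_pos: [0.4312, -0.1451, 0.1917]
eef_rot: [-180.0, -0.0, -99.7]
contact_force: [-0.4, 0.9, -0.5]
gripper_width: 0.0612
gripper_force: 0.0
```

```bash
python3 -m handwheel '[[0.3,-0.1,-0.25,-3,0],[0.3,-0.1,-0.25,-6,0],[0.3,-0.1,-0.25,-9,0],[0.3,-0.1,-0.25,-10.4,0],[0.3,-0.1,-0.25,-10.4,0],[1,-0.1,-0.25,-10.4,0],[1,-0.1,-0.25,-10.4,0],[1,-0.1,-0.25,-10.4,0]]' 20 && python3 -m handwheel '[[1,0,0,0,0],[1,0,0,0,0]]'; python3 -c "
from h import *
s=get_state();print(s['tcp_pos'],s['moment'],s['joints'].round(1))"
```

```text
time_s: 5.9
tcp_pos: [0.4302, -0.1485, 0.0882]
eef_rot: [-179.9, 0.0, -100.0]
contact_force: [-0.1, 0.3, 0.1]
gripper_width: 0.0368
gripper_force: 0.0
time_s: 6.15
tcp_pos: [0.4298, -0.1485, 0.0877]
eef_rot: [-180.0, 0.0, -100.0]
contact_force: [-0.3, -0.4, 0.0]
gripper_width: 0.0171
gripper_force: 0.0
[ 0.42981057 -0.14854871  0.08767038] [ 0.16355053 -0.07065912 -0.02563958] [  5.9   8.1 -37.   -0.  -44.8 -15.9]
```

```bash
python3 -m handwheel '[[1,0,0,0,0],[1,0,0,0,0]]' 30
```

```text
time_s: 6.4
tcp_pos: [0.4298, -0.1486, 0.0876]
eef_rot: [180.0, -0.0, -100.0]
contact_force: [0.1, 1.2, 1.4]
gripper_width: 0.0138
gripper_force: 30.0
```

```bash
python3 -m handwheel '[[1,0,0,2,0],[1,0,0,5,0],[1,0,0,9,0],[1,0,3,12,10],[1,0.5,9,12,20],[1,1,15,12,30],[1,1.3,21,12,40],[1,1.7,27,12,50]]' && python3 -m handwheel '[[1,0,4,0,10],[1,0,8,0,20],[1,0,12,0,30],[1,0,16.6,0,40],[1,0,16.6,0,50],[1,0,16.6,0,60],[1,0,16.6,0,70],[1,0,16.6,0,80]]' && python3 -m handwheel '[[1,0,0,0,10],[1,0,0,0,20],[1,0,0,0,20],[1,0,0,0,20]]'
python3 - <<'E'
from h import *
s=get_state();print(s['tcp_pos'],s['contact_force'],s['joints'].round(1))
for n in ('wrist','top','side'):
    st=get_state(); im,d=imaging.capture(n); cv2.imwrite(f'pics/{n}3.png',im[:,:,::-1]); np.savez(f'{n}3.npz',im=im,d=d,p=st['tcp_pos'],e=st['eef_rot'])
a=cv2.imread('pics/wrist3.png'); t=cv2.imread('pics/top3.png')[160:280,180:340]; s=cv2.imread('pics/side3.png')[150:300,220:420]
o=np.vstack([np.hstack([cv2.resize(t,(400,300)),cv2.resize(s,(400,300))]),cv2.resize(a[:300],(800,300))]); cv2.imwrite('pics/m3.png',o)
E
```

```text
time_s: 7.4
tcp_pos: [0.4464, 0.1234, 0.2078]
eef_rot: [-180.0, -0.0, -49.6]
contact_force: [0.8, -0.1, -0.3]
gripper_width: 0.0139
gripper_force: 30.0
time_s: 8.4
tcp_pos: [0.4466, 0.2874, 0.2073]
eef_rot: [180.0, 0.0, 30.3]
contact_force: [0.2, 0.8, -0.3]
gripper_width: 0.0139
gripper_force: 30.0
time_s: 8.9
tcp_pos: [0.4467, 0.2874, 0.2074]
eef_rot: [-180.0, 0.0, 49.8]
contact_force: [0.3, -0.4, -0.9]
gripper_width: 0.0139
gripper_force: 30.0
[0.44672252 0.28740342 0.20743318] [ 0.30914396 -0.40587518 -0.94173645] [ 53.9   7.8 -19.   -0.  -63.2  85.9]
```

View pics/m3.png

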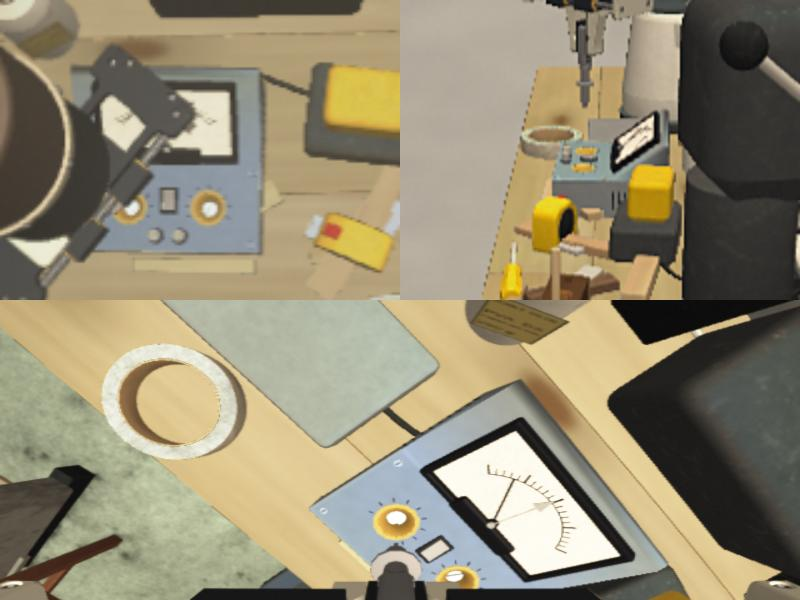

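The wrist camera still sees the whole meter with the tool over the left adjuster (tool at about (395,565) in the montage). I'll lower carefully.

```bash
python3 -m handwheel '[[1,0,0,-3,0],[1,0,0,-5.5,0],[1,0,0,-6.6,0],[1,0,0,-7,0],[1,0,0,-7.4,0],[1,0,0,-7.8,0],[1,0,0,-8.1,0],[1,0,0,-8.1,0]]' && python3 -m handwheel '[[1,0,0,-0.1,0],[1,0,0,-0.2,0],[1,0,0,-0.3,0],[1,0,0,-0.3,0]]'
```

```text
time_s: 10.05
tcp_pos: [0.4467, 0.2874, 0.1265]
eef_rot: [180.0, 0.0, 50.0]
contact_force: [0.9, -0.3, 0.2]
gripper_width: 0.0137
gripper_force: 30.0
time_s: 10.55
tcp_pos: [0.4467, 0.2874, 0.1235]
eef_rot: [180.0, 0.0, 50.0]
contact_force: [-0.3, 0.4, -0.3]
gripper_width: 0.014
gripper_force: 30.0
```

```bash
python3 -m handwheel '[[1,0,0,-0.1,0],[1,0,0,-0.2,0],[1,0,0,-0.2,0]]' && python3 -m handwheel '[[1,0,0,-0.08,0],[1,0,0,-0.08,0]]' && python3 -m handwheel '[[1,0,0,-0.08,0],[1,0,0,-0.08,0]]'
```

```text
time_s: 10.92
tcp_pos: [0.4469, 0.2876, 0.1216]
eef_rot: [180.0, -0.0, 50.0]
contact_force: [-0.1, 0.6, -1.3]
gripper_width: 0.0141
gripper_force: 30.0
time_s: 11.18
tcp_pos: [0.4469, 0.2876, 0.1208]
eef_rot: [180.0, -0.0, 50.0]
contact_force: [1.8, 0.4, 0.6]
gripper_width: 0.0141
gripper_force: 30.0
time_s: 11.42
tcp_pos: [0.4469, 0.2876, 0.12]
eef_rot: [180.0, -0.0, 50.0]
contact_force: [0.6, 1.3, -0.2]
gripper_width: 0.0138
gripper_force: 30.0
```

```bash
python3 -m handwheel '[[1,0,0,-0.08,0],[1,0,0,-0.08,0]]' && python3 -m handwheel '[[1,0,0,-0.08,0],[1,0,0,-0.08,0]]'
```

```text
time_s: 11.68
tcp_pos: [0.4469, 0.2876, 0.1192]
eef_rot: [180.0, -0.0, 50.0]
contact_force: [1.8, 0.2, 0.3]
gripper_width: 0.014
gripper_force: 30.0
time_s: 11.92
tcp_pos: [0.4469, 0.2876, 0.1184]
eef_rot: [180.0, -0.0, 50.0]
contact_force: [1.8, 1.6, 0.6]
gripper_width: 0.0141
gripper_force: 30.0
```

```bash
python3 -m handwheel '[[1,0,0,-0.08,0],[1,0,0,-0.08,0]]' && python3 -m handwheel '[[1,0,0,-0.06,0],[1,0,0,-0.06,0]]'
```

```text
time_s: 12.18
tcp_pos: [0.4469, 0.2875, 0.1176]
eef_rot: [180.0, -0.0, 50.0]
contact_force: [1.1, 0.7, -0.4]
gripper_width: 0.0139
gripper_force: 30.0
time_s: 12.42
tcp_pos: [0.4469, 0.2876, 0.117]
eef_rot: [180.0, -0.0, 50.0]
contact_force: [1.7, 1.1, 0.6]
gripper_width: 0.014
gripper_force: 30.0
```

The blade is about 4.6 mm below the head's top with no axial force, so it's in the slot. I'll turn it 20° and check that the hand moves.

```bash
cat > meter.py <<'E'
from h import *
import sys
def meter(tag):
    st=get_state(); im,d=imaging.capture('wrist'); cv2.imwrite(f'pics/{tag}.png',im[:,:,::-1]); C=cam('wrist',st)
    np.savez(tag+'.npz',im=im,d=d,p=st['tcp_pos'],e=st['eef_rot'])
    hsv=cv2.cvtColor(im,cv2.COLOR_RGB2HSV)
    # charger frame
    y=np.radians(-2.1); Rz=R.from_euler('z',-2.1,degrees=True).as_matrix()
    o=np.array([.4453,.2507,0])-Rz@np.array([-.04,0,0])
    ys,xs=np.nonzero(d>0); P=(pt(C,np.c_[xs,ys],d[ys,xs])-o)@Rz
    m=(P[:,0]>.005)&(P[:,0]<.075)&(abs(P[:,1])<.07)&(P[:,2]>.062)&(P[:,2]<.12)
    h=hsv[ys,xs]; m&=(h[:,1]<70)&(h[:,2]>170)
    Q=P[m]; c=np.median(Q,0)
    for _ in range(4):
        A=Q-c; n=np.linalg.svd(A-A.mean(0),full_matrices=False)[2][2]; n*=np.sign(n[2]); e=(Q-Q.mean(0))@n; Q=Q[abs(e)<max(2*e.std(),5e-4)]; c=Q.mean(0)
    print('plane n',n.round(3),'c',c.round(4),len(Q),'z tcp',st['tcp_pos'][2].round(4),'F',st['contact_force'].round(1))
    ex=np.array([0,-1.,0]); ex-=n*(ex@n); ex/=np.linalg.norm(ex); ey=np.cross(n,ex)
    res={}
    K,D,Rw,oc=C
    def plane(uv):
        w=(pt(C,uv,np.ones(len(uv)))-oc)@Rz; oo=(oc-o)@Rz
        s=((c-oo)@n)/(w@n); p=oo+w*s[:,None]-c; return np.c_[p@ex,p@ey]
    # rectified dial picture 10 px/mm
    W=np.array([[-45,-35],[45,-35],[45,40],[-45,40]],float)/1000
    X=c+W[:,:1]*ex+W[:,1:]*ey; uv=proj(C,X@Rz.T+o)
    H=cv2.getPerspectiveTransform(uv.astype(np.float32),np.float32([[0,599],[719,599],[719,0],[0,0]]))
    cv2.imwrite(f'pics/{tag}_r.png',cv2.warpPerspective(im,H,(720,600),flags=cv2.INTER_CUBIC)[:,:,::-1])
    for q in ('meter_hand','set_hand'):
        for e in finder.cut_out('wrist',q)[:1]:
            yy,xx=np.nonzero(e['region']); p=plane(np.c_[xx,yy].astype(float)); p0=p.mean(0)
            v=np.linalg.svd(p-p0,full_matrices=False)[2][0]; v*=np.sign(v[1]) 
            t=(p-p0)@v; print(q,round(e['p'],2),e['pixel'],len(yy),'ang %.1f'%np.degrees(np.arctan2(v[0],v[1])),'len %.1f mm'%(1000*np.ptp(t)))
meter(sys.argv[1])
E
python3 meter.py m0; python3 -m handwheel '[[1,0,0,0,-5],[1,0,0,0,-10],[1,0,0,0,-15],[1,0,0,0,-20],[1,0,0,0,-20]]'; python3 meter.py m1;
```

```text
plane n [-0.608  0.     0.794] c [0.038  0.008  0.0966] 16092 z tcp 0.117 F [1.7 1.1 0.6]
meter_hand 0.58 [430.0, 247.6] 167 ang -35.5 len 44.9 mm
set_hand 0.57 [481.9, 247.9] 320 ang -3.0 len 53.1 mm
time_s: 13.2
tcp_pos: [0.447, 0.2872, 0.117]
eef_rot: [180.0, -0.0, 30.0]
contact_force: [2.4, -0.9, 0.4]
gripper_width: 0.0138
gripper_force: 30.0
plane n [-0.608  0.001  0.794] c [0.0365 0.003  0.0955] 18385 z tcp 0.117 F [ 2.4 -0.9  0.4]
meter_hand 0.82 [420.4, 206.8] 307 ang -29.3 len 49.2 mm
set_hand 0.88 [462.0, 191.6] 396 ang -3.1 len 53.6 mm
```

View pics/m1_r.png

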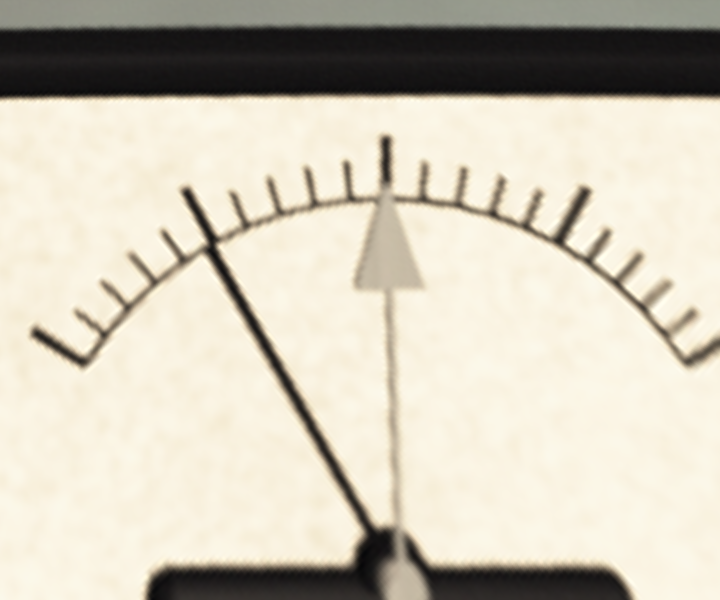

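The rectified dial shows the black hand at −29.5° and the set hand at about −2°. The hand follows the turn, so I'll carry on.

```bash
python3 -m handwheel '[[1,0,0,0,-6],[1,0,0,0,-12],[1,0,0,0,-18],[1,0,0,0,-24],[1,0,0,0,-30],[1,0,0,0,-36],[1,0,0,0,-40],[1,0,0,0,-40]]'; python3 meter.py m2
```

```text
time_s: 14.35
tcp_pos: [0.4468, 0.287, 0.117]
eef_rot: [180.0, -0.0, -9.9]
contact_force: [4.1, -1.5, 0.1]
gripper_width: 0.0137
gripper_force: 30.0
plane n [-0.608  0.001  0.794] c [ 0.0366 -0.0004  0.0955] 20890 z tcp 0.117 F [ 4.1 -1.5  0.1]
meter_hand 0.68 [375.0, 130.9] 83467 ang -22.9 len 319.7 mm
set_hand 0.81 [371.4, 115.1] 269 ang -2.6 len 51.4 mm
```

```bash
cat > rect.py <<'E'
import cv2,numpy as np,sys
for tag in sys.argv[1:]:
    g=cv2.cvtColor(cv2.imread(f'pics/{tag}_r.png'),cv2.COLOR_BGR2GRAY)
    for nm,lo,hi in (('black',0,110),('set',125,205)):
        m=((g>=lo)&(g<hi)).astype(np.uint8)*255; m[:190]=0; m[545:]=0
        L=cv2.HoughLinesP(m,1,np.pi/720,60,minLineLength=160,maxLineGap=12)
        if L is None: print(tag,nm,None); continue
        L=L[:,0].astype(float); a=np.degrees(np.arctan2(L[:,2]-L[:,0],L[:,1]-L[:,3])); a=(a+90)%180-90
        k=abs(a)<60; L=L[k];a=a[k]; l=np.hypot(L[:,2]-L[:,0],L[:,3]-L[:,1]); i=np.argsort(-l)[:8]
        print(tag,nm,'med %.1f'%np.median(a[i]) if len(i) else None,a[i].round(1),l[i].round(0)[:2])
E
python3 rect.py m0 m1 m2
```

```text
m0 black med -36.9 [-36.8 -36.8 -37.  -36.4 -37.1 -36.9 -36.9 -36.8] [327. 326.]
m0 set med -19.9 [ -3.6  -3.3  -2.6 -36.9 -36.3 -36.8  -3.  -37. ] [355. 351.]
m1 black med -28.9 [-29.3 -29.2 -29.  -28.8 -28.8 -28.7 -29.1 -28.8] [405. 403.]
m1 set med -29.8 [ -3.2  -3.2  -3.2 -30.  -29.9 -29.8 -29.8 -29.7] [355. 355.]
m2 black None
m2 set med -0.5 [-5.   0.8 -0.4  0.8 -1.8 -0.7 -0.2 -3.2] [332. 287.]
```

View pics/m2_r.png

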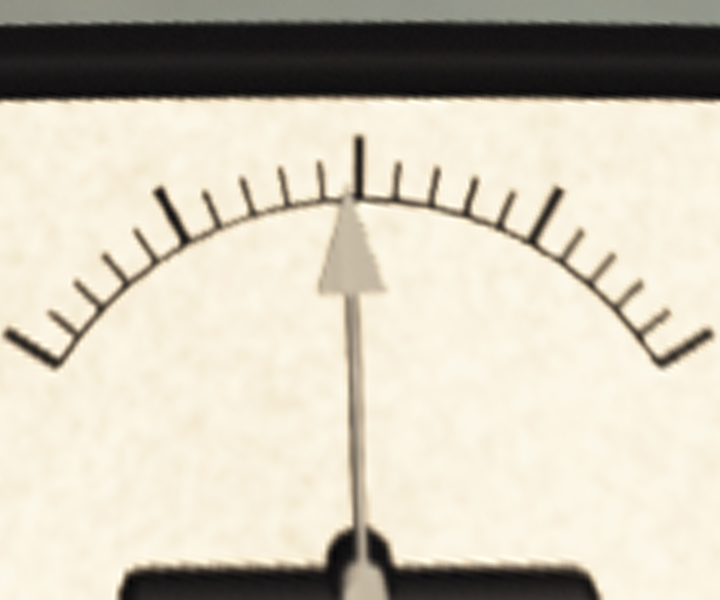

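The black hand is now nearly hidden behind the set hand (shaft from (353,300) to (360,530)). I'll check the cross profile to see which side it shows on.

```bash
python3 - <<'E'
import cv2
im=cv2.imread('pics/m2_r.png'); g=cv2.cvtColor(im,cv2.COLOR_BGR2GRAY)
for y in range(300,521,20): print(y,g[y-4:y+5,338:374:2].mean(0).astype(int))
a=cv2.imread('pics/m1_r.png',0)
print('m1 set'); 
for y in (320,400,480): print(y,a[y-4:y+5,376:412:2].mean(0).astype(int))
cv2.imwrite('pics/m2z.png',cv2.resize(im[170:560,290:430],(287,800))[:600] if 0 else cv2.resize(im[170:560,290:430],(215,600),interpolation=cv2.INTER_CUBIC))
E
```

```text
300 [238 233 224 189 151 140 150 153 159 171 190 217 237 240 239 238 238 238]
320 [242 240 232 193 151 130 135 143 154 155 163 194 225 237 240 241 241 241]
340 [239 238 234 212 181 149 131 140 162 165 167 191 217 232 238 239 238 238]
360 [240 241 238 227 208 165 131 139 167 169 165 182 207 229 241 246 244 243]
380 [243 244 243 241 228 178 131 133 165 174 175 187 202 223 239 246 243 243]
400 [243 244 243 244 232 185 135 127 152 162 168 179 192 216 236 246 242 242]
420 [240 242 241 241 229 176 126 112 132 148 164 177 185 208 231 244 241 241]
440 [241 242 241 243 233 194 154 128 127 140 163 181 189 211 231 243 241 240]
460 [240 240 237 238 228 190 150 120 116 129 157 173 177 200 226 245 243 241]
480 [240 240 240 241 234 217 191 149 118 125 158 181 187 208 230 246 245 243]
500 [239 239 238 239 236 229 212 164 121 119 153 176 179 192 208 225 233 239]
520 [241 240 239 240 237 239 228 176 121 111 142 167 177 188 195 208 223 235]
m1 set
320 [239 240 241 235 214 184 165 170 191 215 231 239 242 241 241 241 242 242]
400 [244 244 245 245 245 238 219 195 181 182 198 216 232 240 243 244 244 244]
480 [243 244 244 244 245 245 241 231 214 197 190 195 208 222 232 237 238 239]
```

The edges run parallel along the shaft: the width stays at 15 px and both hands are near −2°, so the hands coincide. I'll back off 4° within the play and lift out, then look again with the wrist camera.

```bash
python3 -m handwheel '[[1,0,0,0,2],[1,0,0,0,4],[1,0,0,0.5,4],[1,0,0,1.5,4],[1,0,0,3,4],[1,0,0,5,4],[1,0,0,8,4],[1,0,0,8,4]]'; python3 meter.py m3; python3 rect.py m3; python3 - <<'E'
import cv2
im=cv2.imread('pics/m3_r.png'); g=cv2.cvtColor(im,cv2.COLOR_BGR2GRAY)
for y in range(300,521,20): print(y,g[y-4:y+5,330:382:3].mean(0).astype(int))
E
```

```text
time_s: 15.5
tcp_pos: [0.4474, 0.2886, 0.2001]
eef_rot: [-179.8, -0.1, -5.9]
contact_force: [0.0, 0.3, -0.7]
gripper_width: 0.014
gripper_force: 30.0
plane n [-0.609  0.     0.793] c [ 0.0356 -0.0003  0.0947] 9915 z tcp 0.2001 F [ 0.   0.3 -0.7]
set_hand 0.51 [362.1, 123.7] 167 ang -2.0 len 51.9 mm
m3 black None
m3 set med 1.2 [-2.   2.   1.6  0.6  1.2] [261. 227.]
300 [249 249 248 248 239 227 191 159 158 183 208 230 242 247 247 247 248 248]
320 [248 248 247 248 240 229 199 163 154 175 204 228 243 246 248 247 248 248]
340 [249 249 247 248 242 231 208 170 152 169 202 226 245 247 248 247 247 247]
360 [247 248 248 249 246 229 205 172 154 167 198 225 245 250 249 249 249 249]
380 [248 248 249 249 250 237 217 184 158 163 194 224 243 251 249 250 249 249]
400 [250 250 250 249 250 238 216 185 157 152 174 208 233 249 248 248 247 247]
420 [249 249 249 248 250 243 221 192 163 156 176 208 232 248 250 248 248 248]
440 [248 248 248 248 248 246 224 196 168 157 172 202 229 245 251 248 248 248]
460 [248 248 248 248 246 245 224 194 167 158 169 195 224 240 251 249 248 247]
480 [250 250 249 249 248 250 237 209 180 166 170 191 219 237 250 250 248 248]
500 [249 249 248 248 246 248 239 204 170 156 164 183 208 230 244 249 247 247]
520 [248 248 245 229 209 185 167 135 113 116 141 151 150 161 177 197 212 228]
```

View pics/m3_r.png

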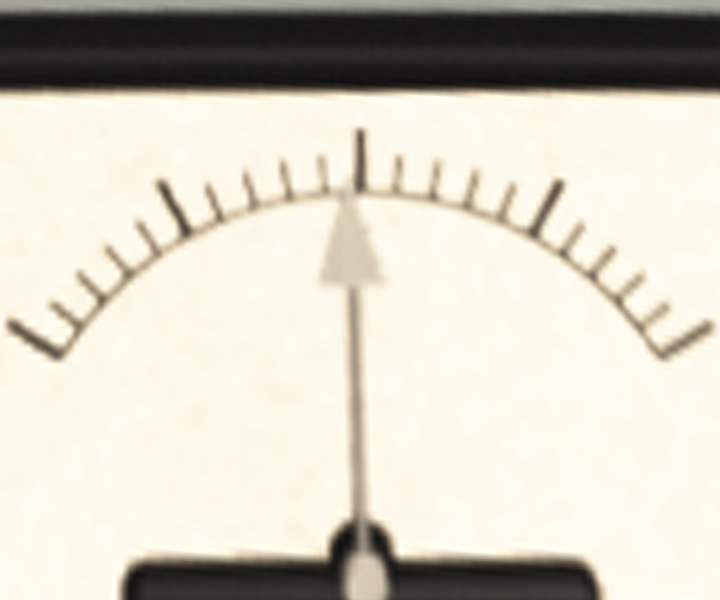

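Seen from higher up, only one shaft shows (from (353,290) to (361,520)), so the black hand lies exactly under the set hand. Now I'll take the tool back to the block.

```bash
python3 -m handwheel '[[1,0,-6,0.3,-10],[1,0,-12,0.6,-20],[1,-0.5,-18,0.6,-30],[1,-0.8,-24,0.6,-40],[1,-1,-30,0.6,-50],[1,-1.4,-36,0.6,-60],[1,-1.75,-41,0.6,-70],[1,-1.75,-43.7,0.6,-80]]' && python3 -m handwheel '[[1,0,0,0,-10],[1,0,0,0,-14.1],[1,0,0,0,-14.1],[1,0,0,0,-14.1]]'; python3 -c "
from h import *
print(get_state()['tcp_pos'])"
```

```text
time_s: 16.65
tcp_pos: [0.4279, -0.1515, 0.2022]
eef_rot: [179.9, 0.0, -86.4]
contact_force: [0.7, 0.9, 0.1]
gripper_width: 0.0138
gripper_force: 30.0
time_s: 17.15
tcp_pos: [0.429, -0.1494, 0.2026]
eef_rot: [180.0, -0.0, -100.0]
contact_force: [0.0, 0.4, -0.3]
gripper_width: 0.0138
gripper_force: 30.0
[ 0.42901538 -0.14939885  0.20261181]
```

```bash
python3 -m handwheel '[[1,0.08,0.08,-2,0],[1,0.08,0.08,-5,0],[1,0.08,0.08,-7.4,0],[1,0.08,0.08,-8.2,0],[1,0.08,0.08,-9,0],[1,0.08,0.08,-9.5,0],[1,0.08,0.08,-10,0],[1,0.08,0.08,-10,0]]'
```

```text
time_s: 18.15
tcp_pos: [0.43, -0.1487, 0.1029]
eef_rot: [180.0, -0.0, -100.1]
contact_force: [-0.5, -0.0, -1.1]
gripper_width: 0.0142
gripper_force: 30.0
```

In the hole with no resistance. I'll lower to the shoulder.

```bash
python3 -m handwheel '[[1,0,0,-0.5,0],[1,0,0,-1,0],[1,0,0,-1.3,0],[1,0,0,-1.45,0],[1,0,0,-1.5,0],[1,0,0,-1.5,0]]' && python3 -m handwheel '[[1,0,0,-0.07,0],[1,0,0,-0.07,0]]'
```

```text
time_s: 18.9
tcp_pos: [0.4302, -0.1487, 0.088]
eef_rot: [-180.0, -0.0, -100.1]
contact_force: [-1.0, 0.1, 0.4]
gripper_width: 0.0138
gripper_force: 30.0
time_s: 19.15
tcp_pos: [0.4302, -0.1488, 0.0876]
eef_rot: [-180.0, -0.0, -100.1]
contact_force: [-1.2, 1.1, 3.2]
gripper_width: 0.0137
gripper_force: 30.0
```

The shoulder is seated (3 N). Release and retreat.

```bash
python3 -m handwheel '[[0.6,0,0,0,0],[0.4,0,0,0,0],[0.3,0,0,0,0],[0.3,0,0,0,0],[0.3,0,0,0,0],[0.3,0,0,2,0],[0.3,0,0,6,0],[0.3,0,0,10,0]]' && python3 -m handwheel '[[0.3,-2,0,4,10],[0.3,-5,0,8,20],[0.3,-7,0,8,30],[0.3,-8,0,8,40],[0.3,-8,0,8,50],[0.3,-8,0,8,60],[0.3,-8,0,8,70],[0.3,-8,0,8,80]]' && python3 -m handwheel '[[0.3,0,0,0,10],[0.3,0,0,0,20],[0.3,0,0,0,20]]'
python3 - <<'E'
from h import *
st=get_state(); im,d=imaging.capture('wrist'); C=cam('wrist',st)
t,dt=imaging.capture('top')
for e in finder.cut_out('wrist','tuning_tool')[:1]:
    m=e['region']&(d>0); ys,xs=np.nonzero(m); P=pt(C,np.c_[xs,ys],d[m]); k=P[P[:,2]>.12]
    print(e['p'],k.mean(0).round(4),np.median(k[:,2]),cv2.minAreaRect((k[:,:2]*1000).astype(np.float32)))
u,v=proj(C,[[.43,-.147,.08]])[0].astype(int); x0=max(u-80,0);y0=max(v-70,0)
cv2.imwrite('pics/f.png',np.hstack([cv2.resize(im[y0:y0+140,x0:x0+160],(400,350)),cv2.resize(t[160:300,180:340],(400,350))])[:,:,::-1])
E
```

```text
time_s: 20.15
tcp_pos: [0.4298, -0.1488, 0.1883]
eef_rot: [180.0, -0.0, -100.1]
contact_force: [1.2, -0.5, -0.3]
gripper_width: 0.0613
gripper_force: 0.0
time_s: 21.15
tcp_pos: [0.3499, -0.1487, 0.2673]
eef_rot: [-180.0, -0.0, -19.8]
contact_force: [-0.4, -0.2, 0.8]
gripper_width: 0.0611
gripper_force: 0.0
time_s: 21.52
tcp_pos: [0.3499, -0.1487, 0.2672]
eef_rot: [-180.0, 0.0, -0.2]
contact_force: [-0.1, -0.1, -0.5]
gripper_width: 0.0612
gripper_force: 0.0
0.76 [ 0.4306 -0.1479  0.1283] 0.12837230126855342 ((430.5110168457031, -147.982421875), (19.27717399597168, 14.807931900024414), 79.61784362792969)
```

View pics/f.png

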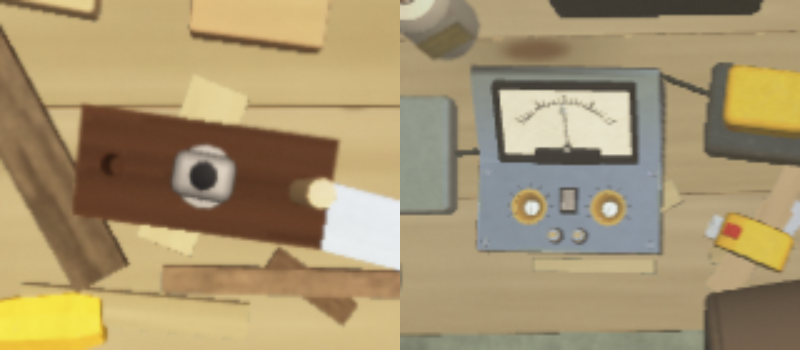

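The tool stands fully seated in the block at (203,175), its top at z = 0.128 as before. The meter at (567,130) shows both hands as one line.

```bash
python3 -c "
from plant import r; print(r.close_job())"
```

```text
the job is handed in; nothing more can be done
None
```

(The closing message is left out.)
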